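# Load the reagent carrier in order of size

### The job

Load the four amber reagent jars onto the carrier rail for the analyser, one jar centred on each rubber pad, in order of size: the largest on the pad next to the carrying handle, then each smaller one in turn, so that the smallest stands farthest from the handle. Never let a jar tip over, leave them all standing upright and free, and leave the rack of tubes where it is.

Things in the scene. Friction and masses are not known exactly. Their poses are not given: they have to be found in the camera images.
- jar_30mm: Loose straight-sided amber reagent jar with a paper label and a black screw cap as wide as the jar: 30 mm diameter, 60 mm tall, the cap being the top 22 mm. Stands upright on the bench; origin at the centre of its underside, z up. Smallest of the four, in both width and height (30x60, 38x80, 46x100, 54x120 mm). Weighs up to 0.35 kg.
- jar_38mm: Loose straight-sided amber reagent jar with a paper label and a black screw cap as wide as the jar: 38 mm diameter, 80 mm tall, the cap being the top 22 mm. Stands upright on the bench; origin at the centre of its underside, z up. Second smallest of the four, in both width and height (30x60, 38x80, 46x100, 54x120 mm). Weighs up to 0.35 kg.
- jar_46mm: Loose straight-sided amber reagent jar with a paper label and a black screw cap as wide as the jar: 46 mm diameter, 100 mm tall, the cap being the top 22 mm. Stands upright on the bench; origin at the centre of its underside, z up. Second largest of the four, in both width and height (30x60, 38x80, 46x100, 54x120 mm). Weighs up to 0.35 kg.
- jar_54mm: Loose straight-sided amber reagent jar with a paper label and a black screw cap as wide as the jar: 54 mm diameter, 120 mm tall, the cap being the top 22 mm. Stands upright on the bench; origin at the centre of its underside, z up. Largest of the four, in both width and height (30x60, 38x80, 46x100, 54x120 mm). Weighs up to 0.35 kg.
- pad_a: One of four identical dark rubber pads in one straight row, 75 mm between neighbouring centres, on a fixed low aluminium carrier rail (370 x 78 mm, pads along its length); 60 mm diameter, 3 mm thick. Origin at the centre of its underside, 12 mm above the bench; its top is flat, 15 mm above the bench, 3 mm above the rail's top. The letters say nothing about the place in the row, which changes.
- pad_b: One of four identical dark rubber pads in one straight row, 75 mm between neighbouring centres, on a fixed low aluminium carrier rail (370 x 78 mm, pads along its length); 60 mm diameter, 3 mm thick. Origin at the centre of its underside, 12 mm above the bench; its top is flat, 15 mm above the bench, 3 mm above the rail's top. The letters say nothing about the place in the row, which changes.
- pad_c: One of four identical dark rubber pads in one straight row, 75 mm between neighbouring centres, on a fixed low aluminium carrier rail (370 x 78 mm, pads along its length); 60 mm diameter, 3 mm thick. Origin at the centre of its underside, 12 mm above the bench; its top is flat, 15 mm above the bench, 3 mm above the rail's top. The letters say nothing about the place in the row, which changes.
- pad_d: One of four identical dark rubber pads in one straight row, 75 mm between neighbouring centres, on a fixed low aluminium carrier rail (370 x 78 mm, pads along its length); 60 mm diameter, 3 mm thick. Origin at the centre of its underside, 12 mm above the bench; its top is flat, 15 mm above the bench, 3 mm above the rail's top. The letters say nothing about the place in the row, which changes.
- handle: Fixed steel carrying handle, an upright arch of 10 mm steel rod with a black grip sleeve, standing across one end of the rail (which end changes): 70 mm wide across the row, its top 90 mm above the bench. Origin at the middle of its foot, 12 mm above the bench, on the line of the pads, 57.5 mm beyond the centre of the nearest pad. The other end of the rail has only a low grey stop.
- tube_rack: Loose black rack, 190 x 52 mm, with white-capped tubes standing in it, 98 mm tall with the tubes; stands on one side of the bench, its long side roughly along x (the side changes; a yellow sharps tub of about 138 mm diameter and 103 mm height stands on the other). Not to be disturbed. Origin at the centre of its underside.
Mind the look-alikes: they are no part of the job. What is shaped like the jar_30mm but red is not meant.

How it is judged:
By the outcome, as a careful person would: the job done as asked, in the order asked, and still so for the second after the job is handed in, with the robot touching nothing.
It also fails if it takes over 96 s, if anything falls off the work surface, if the arm or the gripper's body presses on something with over 40 N, if the wrist force passes 120 N, or if a joint passes its speed limit or range.

### The arm

A 6-joint arm with a two-finger parallel gripper is mounted at the origin on the work surface. World frame = base frame: x ahead of the robot, y to its left, z up, the work surface at z = 0. Lengths are in m, angles in rad, forces in N, time in s.
With the tool pointing down it reaches from about 0.375 to 0.9 m from the base axis. Payload 3.1 kg.
Tool frame: the origin (TCP) lies at the very end of the fingers, on their centre line; the grasp point (between the pads) lies 19 mm behind it (manip.tcp_to_grasp is the distance from the TCP to the grasp point, in m); z points along the fingers, y is the line along which they close (so a half turn about z gives the same grasp; the last joint's range is limited). The gripper opens to 85 mm and grips with 20 to 120 N. Pads are 22 mm wide; open, the fingers measure 114 mm over their backs; the gripper's body (76 mm by 85 mm) begins 54 mm behind the grasp point. The pads swing forward as they close: fully open they stand 13 mm farther back than shut.
Start: joints at [-1.361, 0.527, 1.433, -0, 1.181, -0.178], TCP at [0.237, -0.578, 0.231] pointing down, gripper open.
Joint ranges: [-3.08, 3.08], [-0.75, 2.2], [0.22, 2.44], [-1.43, 4.57], [0, 2.65], [-2.85, 2.85]. Speed limits (rad/s): [2.79, 2.79, 3.14, 3.14, 3.14, 3.14].

### API

Orientations are given as a unit quaternion [x, y, z, w].
In Python, from station import manip gives the robot as it stands. The module is installed in compiled form; this text tells all that it offers.
- The arm moves only by the tool step_arm, never from a script. Its argument "commands" is one flat list of numbers, 6 for each row, row after row: the shift along the tool's x, y, z in m, then the turn, a rotation vector about the tool's x, y, z in degrees. A call has exactly 10 rows; each row is the pose to reach, as a shift and turn from the pose commanded when the call began, along the tool's axes at that moment; what a row does not reach only later rows make up. A row lasts 1/10 s, in which the tool goes at most 50 mm and 8.59 degrees, less where a joint would pass 70% of its speed; a pose out of reach is approached as far as the arm can. A call with a gripper value outside its range is refused whole. "jaw" is the opening in per cent of the stroke, from 0 (shut) to 100 (fully open), set as the call begins (left out, the last holds). The fingers move at their own pace and stop on an object; "grip_force" is the grip in N (left out, the last holds). Time passes only in rows, so rows that repeat a pose let the fingers close, or fill a call up. It gives the time, the measured TCP pose, the force, the opening and the grip force at its end, in the units of the state.
- manip.sense(): the state, without advancing time (a new reading comes with each control period).
- manip.snapshot(name): name is "side" or "top" or "wrist"; returns a dict with "pixels" (480x640x3 uint8, blue, green, red), "fx", "fy", "cx", "cy" (pixels), "k1" (the pictures are not rectified: a ray, as slopes to the right and down, at radius r is drawn at 1 + k1 r^2 times it, then the intrinsics apply), "R" (3x3) and "t" (3): a world point X has camera coordinates R X + t; the wrist camera has in their place "mount" (4x4, takes a point from camera to tool coordinates, whose origin is the TCP and whose axes are the flange's). Camera axes: x right, y down, z forward; pixel columns grow to the right and rows downward; lengths in m; the calibration is good to about 2 mm. A picture is of the moment at which its call begins: read the wrist's pose just before it. There is no depth.
- manip.sign_off(): hands the job in; it is judged then, once.
The state is a dict: "t": time; "q": joint angles; "qd": joint speeds; "tau": joint torques, N m; "tcp_pos": TCP position; "tool_rot": TCP orientation; "force": force on the tool from outside, world axes, zero at the start; "ft_torque": the same for the moment, N m; "finger_gap": opening from 0.0 (shut) to 1.0 (fully open); "gripper_force": force on a finger pad.
Only numpy, scipy, OpenCV 4.12 (cv2) and the standard library are available. Lean on these libraries where they do the work, as an engineer would, in place of code of your own. Each camera call takes 0.05 s, during which the arm holds its last target. There are 200 camera calls.

## Working session

There is one attempt and no reset: what is moved stays moved. The work goes in short steps, Python scripts to look and compute and a tool call to move; the robot and the scene stay as the last step left them, time stands still between calls to the robot, and variables do not carry over. Pictures are saved under pics/ and viewed, at most 14 in all, crops included, and the job is handed in when it is done.

Besides the shell and the picture viewer there is one more tool, called after "Emit:" as name(argument=value, ...) on one line, values as JSON. step_arm: Moves the arm, as the interface text tells. Its arguments: {"type":"object","properties":{"commands":{"type":"array","items":{"type":"number"}},"jaw":{"type":"number"},"grip_force":{"type":"number"}},"required":["commands"]}

```bash
mkdir -p pics
cat > h.py <<'E'
import numpy as np, cv2
from station import manip
def snap(n,f):
    s=manip.snapshot(n); cv2.imwrite('pics/'+f,s['pixels']); np.save('pics/'+f+'.npy',s,allow_pickle=True); return s
def load(f): return np.load('pics/'+f+'.npy',allow_pickle=True).item()
def ray(s,u,v):
    K=np.array([[s['fx'],0,s['cx']],[0,s['fy'],s['cy']],[0,0,1.]])
    p=cv2.undistortPoints(np.array([[[u,v]]],float),K,np.array([s['k1'],0,0,0.]))[0,0]
    R=np.array(s['R']);t=np.array(s['t'])
    return -R.T@t, R.T@np.array([p[0],p[1],1.])
def onz(s,u,v,z):
    o,d=ray(s,u,v); return o+d*(z-o[2])/d[2]
E
python3 - <<'E'
from h import *
for n in('top','side'):
    s=snap(n,n+'1.png'); print(n,{k:s[k] for k in s if k!='pixels'})
print(manip.sense())
E
```

```text
top {'fx': 493.4750717795609, 'fy': 493.4750717795609, 'cx': 323.23772512748513, 'cy': 233.04406396822083, 'k1': -0.04161534814616765, 'R': array([[-0.00759197, -0.999855  ,  0.0152426 ],
       [-0.99104595,  0.0054913 , -0.13340827],
       [ 0.13330523, -0.01611895, -0.99094394]]), 't': array([0.00181744, 0.54952382, 1.14631177])}
side {'fx': 565.8651568543056, 'fy': 565.8651568543056, 'cx': 316.824372730672, 'cy': 240.01575352497255, 'k1': -0.16744101527433583, 'R': array([[-0.94035445, -0.33994703, -0.01301999],
       [-0.22293733,  0.64469014, -0.73121377],
       [ 0.25696781, -0.68469748, -0.68202412]]), 't': array([0.52546362, 0.13709976, 1.36208318])}
{'t': 0.1, 'q': array([-1.36049949e+00,  5.28405759e-01,  1.43378171e+00,  1.56502497e-05,
        1.18140293e+00, -1.78510566e-01]), 'qd': array([ 4.66741956e-04, -1.70034573e-03, -2.39434339e-03, -6.18570688e-05,
        1.70940363e-03, -2.38964929e-04]), 'tau': array([ 2.37248951e-04, -4.43304992e+01, -1.78585660e+01, -2.46418485e-04,
        3.87879816e-03,  5.82813158e-06]), 'tcp_pos': array([ 0.23681589, -0.57769666,  0.23040907]), 'tool_rot': array([ 9.81163123e-01,  1.93178486e-01, -8.63905131e-06, -9.98858200e-04]), 'force': array([ 0.70623014,  0.09789126, -0.52323224]), 'ft_torque': array([ 0.00262025, -0.00523173,  0.00642188]), 'gripper_force': 0.0, 'finger_gap': 0.9997756359616334}
```

View pics/top1.png

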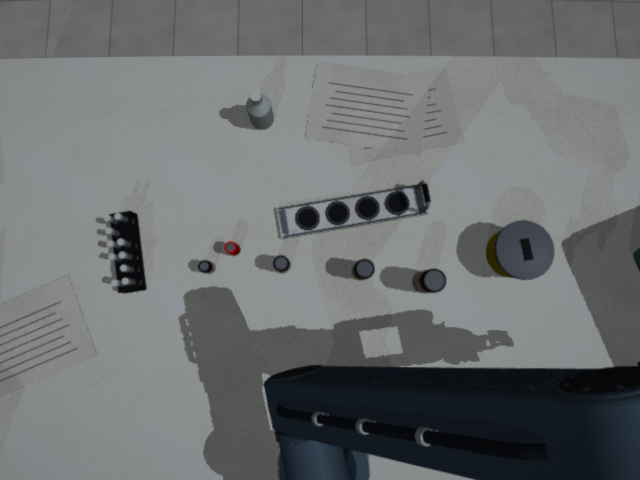

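View pics/side1.png

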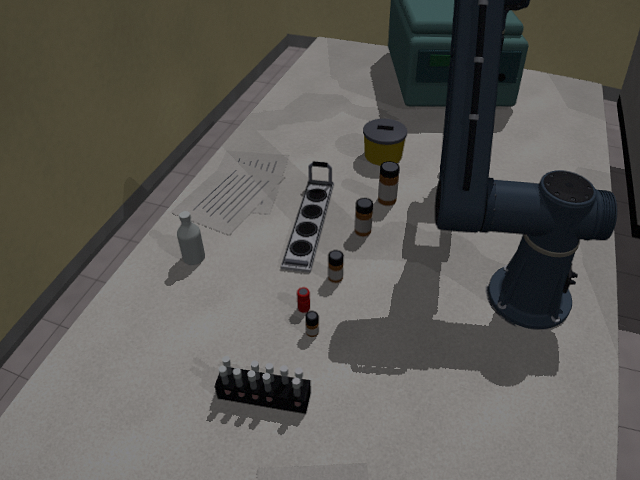

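The top view shows the pads at (307,217), (338,212), (368,207) and (398,202). The handle is at the right end of the rail, (425,192). The jars are at (206,266) 30 mm, (281,264) 38 mm, (363,269) 46 mm and (432,281) 54 mm; the red decoy is at (232,248). The side view confirms the size order, with the largest jar by the yellow tub.

Run:
```python
from h import *
s=load('top1.png'); im=s['pixels']
x0,y0,x1,y1=180,170,450,310
c=cv2.resize(im[y0:y1,x0:x1],None,fx=3,fy=3,interpolation=cv2.INTER_CUBIC)[:, :800]
cv2.imwrite('pics/crop.png',np.clip(c*1.5,0,255).astype('uint8'))
g=cv2.cvtColor(im,cv2.COLOR_BGR2GRAY)
m=(g<62).astype('uint8')
n,l,st,ce=cv2.connectedComponentsWithStats(m)
for i in range(1,n):
    if 40<st[i,4]<900 and 170<ce[i,1]<300 and 180<ce[i,0]<450: print(st[i],ce[i].round(1),onz(s,*ce[i],.015).round(4))
```

```text
[385 182  45  34 791] [406.9 199.3] [ 0.6355 -0.2099  0.015 ]
[356 196  23  24 428] [367.  207.6] [ 0.6151 -0.1103  0.015 ]
[326 201  23  24 428] [337.1 212.7] [ 0.6026 -0.0366  0.015 ]
[296 206  23  24 436] [307.  217.8] [0.5903 0.0374 0.015 ]
[225 243  15  12  84] [233.3 249.4] [0.5136 0.2165 0.015 ]
[273 256  17  16 119] [281. 264.] [0.4776 0.1007 0.015 ]
[352 259  22  21 198] [361.  269.9] [ 0.4619 -0.0928  0.015 ]
[198 261  15  12 108] [205.6 266.6] [0.4721 0.283  0.015 ]
[412 269  34  24 352] [424.4 281.3] [ 0.4332 -0.2464  0.015 ]
```

View pics/crop.png

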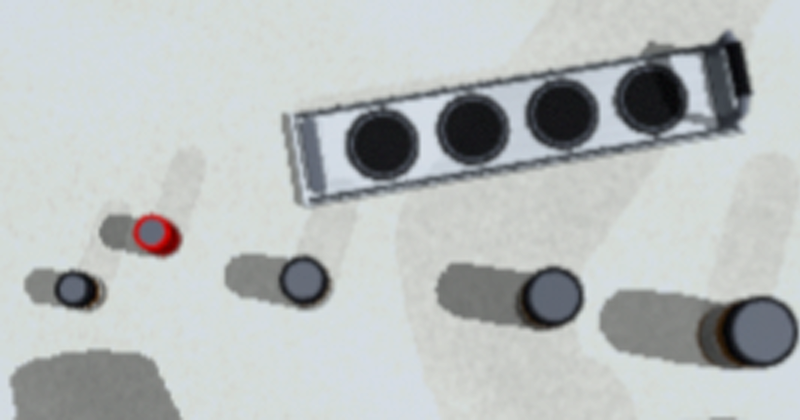

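The crop shows the cap tops as grey discs at crop pixels (75,289), (304,280), (553,296) and (762,331), with the four pads in a clean row.

Run:
```python
from h import *
s=load('top1.png'); im=s['pixels']; g=cv2.cvtColor(im,cv2.COLOR_BGR2GRAY)
a=np.radians(99.5); q=manip.sense(); p=q['tcp_pos']; a0=np.radians(22.3)
for d,(u,v) in {30:(75,289),38:(304,280),46:(553,296),54:(762,331)}.items():
    u=u/3+180-.3; v=v/3+170-.3; h={30:.06,38:.08,46:.1,54:.12}[d]
    r=d/1000*493/1.05/2*.85
    yy,xx=np.mgrid[:480,:640]; near=(xx-u)**2+(yy-v)**2<(1.5*r+2)**2
    m=near&(g>62)&(g<130)&(im[...,0].astype(int)>im[...,2]+5)
    n,l,st,ce=cv2.connectedComponentsWithStats(m.astype('uint8')); i=1+np.argmax(st[1:,4])
    print(d,(u,v),onz(s,u,v,h).round(4),ce[i],st[i],onz(s,*ce[i],h).round(4))
```

```text
30 (204.7, 266.0333333333333) [0.4705 0.275  0.06  ] [203.8372093  265.81395349] [200 263   8   7  43] [0.471 0.277 0.06 ]
38 (281.0333333333333, 263.0333333333333) [0.475 0.096 0.08 ] [280.7311828  262.75268817] [276 258  11  11  93] [0.4756 0.0967 0.08  ]
46 (364.03333333333336, 268.3666666666667) [ 0.4603 -0.092   0.1   ] [364.40880503 268.35220126] [358 262  14  14 159] [ 0.4603 -0.0928  0.1   ]
54 (433.7, 280.0333333333333) [ 0.4321 -0.244   0.12  ] [434.10320285 280.05338078] [425 271  19  19 281] [ 0.432  -0.2449  0.12  ]
```

Emit:
step_arm(commands=[0.031, -0.023, 0.003, 0, 0, -8, 0.062, -0.047, 0.006, 0, 0, -16, 0.092, -0.07, 0.009, 0, 0, -24, 0.123, -0.094, 0.012, 0, 0, -32, 0.153, -0.117, 0.015, 0, 0, -40, 0.184, -0.14, 0.018, 0, 0, -48, 0.215, -0.164, 0.021, 0, 0, -56, 0.245, -0.187, 0.024, 0, 0, -64, 0.276, -0.211, 0.027, 0, 0, -71, 0.307, -0.234, 0.03, 0, 0, -77.2], jaw=100, grip_force=40)

```text
t: 1.1
tcp_pos: [0.4326, -0.2437, 0.201]
tool_rot: [0.645, 0.765, 0.0, -0.0]
force: [0.7, -0.3, -0.8]
finger_gap: 0.999
gripper_force: 0.0
```

```bash
cat >> h.py <<'E'
from scipy.spatial.transform import Rotation as Ro
def st():
    q=manip.sense(); R=Ro.from_quat(q['tool_rot']).as_matrix()
    print('t',round(q['t'],2),'tcp',q['tcp_pos'].round(4),'a',np.degrees(np.arctan2(R[1,0],R[0,0])).round(2),'F',q['force'].round(1),'gap',round(q['finger_gap'],3),'gf',round(q['gripper_force'],1)); return q,R
def to(x,y,z):
    q,R=st(); print('shift',(R.T@(np.array([x,y,z])-q['tcp_pos'])).round(4))
E
python3 - <<'E'
from h import *
q,R=st(); s=snap('wrist','w1.png'); M=s['mount']; print(np.round(M,3),s['fx'],s['k1'])
to(.432,-.245,.075)
E
```

```text
t 1.1 tcp [ 0.4326 -0.2437  0.201 ] a 99.73 F [ 0.7 -0.3 -0.8] gap 0.999 gf 0.0
[[ 0.001 -0.956 -0.294  0.075]
 [ 1.     0.001 -0.     0.001]
 [ 0.001 -0.294  0.956 -0.143]
 [ 0.     0.     0.     1.   ]] 377.8262267038461 -0.03966337169363487
t 1.15 tcp [ 0.434  -0.2384  0.2004] a 100.06 F [0.9 2.8 0.1] gap 0.998 gf 0.0
shift [-0.0068 -0.0032  0.1254]
```

View pics/w1.png

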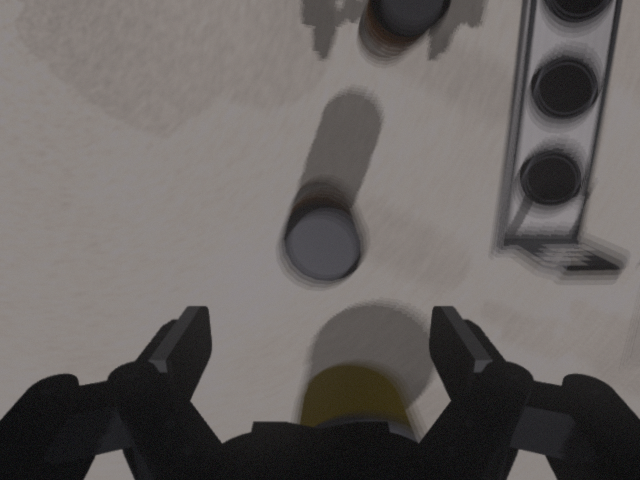

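The wrist view was taken while the arm was still settling. It shows the 54 mm cap at (322,243), centred between the fingers. I'll lower part way and let it settle before checking again.

Emit:
step_arm(commands=[0, 0, 0.01, 0, 0, 0, 0, 0, 0.02, 0, 0, 0, 0, 0, 0.03, 0, 0, 0, 0, 0, 0.04, 0, 0, 0, 0, 0, 0.05, 0, 0, 0, 0, 0, 0.06, 0, 0, 0, 0, 0, 0.06, 0, 0, 0, 0, 0, 0.06, 0, 0, 0, 0, 0, 0.06, 0, 0, 0, 0, 0, 0.06, 0, 0, 0])

```text
t: 2.15
tcp_pos: [0.4327, -0.2456, 0.1418]
tool_rot: [0.646, 0.763, -0.0, 0.001]
force: [-0.5, -0.6, 0.3]
finger_gap: 0.998
gripper_force: 0.0
```

```bash
cat >> h.py <<'E'
def wpt(s,q,R,u,v,z):
    K=np.array([[s['fx'],0,s['cx']],[0,s['fy'],s['cy']],[0,0,1.]])
    p=cv2.undistortPoints(np.array([[[u,v]]],float),K,np.array([s['k1'],0,0,0.]))[0,0]
    M=np.array(s['mount']); o=q['tcp_pos']+R@M[:3,3]; d=R@(M[:3,:3]@np.array([p[0],p[1],1.]))
    return o+d*(z-o[2])/d[2]
def look(f,h,lo=45,hi=140,minA=1500):
    q,R=st(); s=snap('wrist',f); im=s['pixels']; g=cv2.cvtColor(im,cv2.COLOR_BGR2GRAY)
    m=((g>lo)&(g<hi)&(im[...,0].astype(int)>im[...,2]+8)).astype('uint8')
    m=cv2.morphologyEx(m,cv2.MORPH_OPEN,np.ones((5,5)))
    n,l,t,ce=cv2.connectedComponentsWithStats(m)
    for i in range(1,n):
        if t[i,4]>minA: print(t[i],ce[i].round(0),wpt(s,q,R,*ce[i],h).round(4))
E
python3 - <<'E'
from h import *
look('w2.png',.12,minA=1000)
E
```

```text
t 2.15 tcp [ 0.4327 -0.2456  0.1418] a 99.48 F [-0.5 -0.6  0.3] gap 0.998 gf 0.0
```

View pics/w2.png

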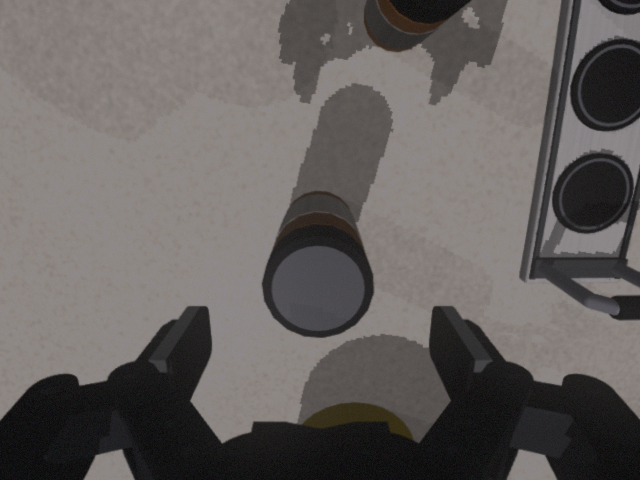

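Cap top ellipse is at about (318,287); the pads are at (592,192) and about (615,84).

Run:
```python
from h import *
q,R=st(); s=load('w2.png')
print(wpt(s,q,R,318,287,.12),wpt(s,q,R,592,192,.015),wpt(s,q,R,615,84,.015))
im=s['pixels'];print(im[287,318])
```

```text
t 2.2 tcp [ 0.4326 -0.2456  0.1418] a 99.48 F [-0.6 -0.2  0.1] gap 0.997 gf 0.0
[ 0.43205664 -0.24511891  0.12      ] [ 0.62550479 -0.18457279  0.015     ] [ 0.61471295 -0.11076057  0.015     ]
[82 77 78]
```

Emit:
step_arm(commands=[0, 0, 0.012, 0, 0, 0, 0, 0, 0.024, 0, 0, 0, 0, 0, 0.036, 0, 0, 0, 0, 0, 0.046, 0, 0, 0, 0, 0, 0.056, 0, 0, 0, 0, 0, 0.066, 0, 0, 0, 0, 0, 0.066, 0, 0, 0, 0, 0, 0.066, 0, 0, 0, 0, 0, 0.066, 0, 0, 0, 0, 0, 0.066, 0, 0, 0])

```text
t: 3.2
tcp_pos: [0.4326, -0.2456, 0.0757]
tool_rot: [0.646, 0.763, -0.0, 0.001]
force: [-0.5, 0.6, 0.3]
finger_gap: 0.998
gripper_force: 0.0
```

Emit:
step_arm(commands=[0, 0, 0, 0, 0, 0, 0, 0, 0, 0, 0, 0, 0, 0, 0, 0, 0, 0, 0, 0, 0, 0, 0, 0, 0, 0, 0, 0, 0, 0, 0, 0, 0, 0, 0, 0, 0, 0, 0, 0, 0, 0, 0, 0, 0, 0, 0, 0, 0, 0, 0, 0, 0, 0, 0, 0, 0, 0, 0, 0], jaw=0, grip_force=40)

```text
t: 4.2
tcp_pos: [0.4323, -0.2455, 0.0757]
tool_rot: [0.646, 0.763, -0.0, 0.0]
force: [-0.7, -0.6, 6.9]
finger_gap: 0.626
gripper_force: 41.4
```

Run:
```python
from h import *
st()
```

```text
t 4.2 tcp [ 0.4323 -0.2455  0.0757] a 99.48 F [-0.7 -0.6  6.9] gap 0.626 gf 41.4
```

Emit:
step_arm(commands=[0.003, 0, -0.01, 0, 0, 0, 0.008, 0, -0.026, 0, 0, 0, 0.014, 0, -0.044, 0, 0, 0, 0.02, 0.008, -0.06, 0, 0, 0, 0.026, 0.022, -0.072, 0, 0, 0, 0.028, 0.042, -0.08, 0, 0, 0, 0.028, 0.066, -0.08, 0, 0, 0, 0.028, 0.092, -0.08, 0, 0, 0, 0.028, 0.118, -0.08, 0, 0, 0, 0.028, 0.144, -0.08, 0, 0, 0])

```text
t: 5.2
tcp_pos: [0.57, -0.193, 0.1549]
tool_rot: [0.646, 0.763, -0.0, -0.001]
force: [0.1, 0.5, -2.9]
finger_gap: 0.625
gripper_force: 43.0
```

Emit:
step_arm(commands=[0, 0.022, 0, 0, 0, 0, 0, 0.04, 0, 0, 0, 0, 0, 0.052, 0, 0, 0, 0, 0, 0.058, 0.006, 0, 0, 0, 0, 0.058, 0.018, 0, 0, 0, 0, 0.058, 0.032, 0, 0, 0, 0, 0.058, 0.044, 0, 0, 0, 0, 0.058, 0.05, 0, 0, 0, 0, 0.058, 0.05, 0, 0, 0, 0, 0.058, 0.05, 0, 0, 0])

```text
t: 6.2
tcp_pos: [0.6269, -0.1847, 0.1053]
tool_rot: [0.646, 0.763, 0.0, 0.0]
force: [1.2, -0.3, -2.5]
finger_gap: 0.622
gripper_force: 43.0
```

Run:
```python
from h import *
to(.627,-.1845,.0915)
s=snap('wrist','w3.png')
```

```text
t 6.2 tcp [ 0.6269 -0.1847  0.1053] a 99.46 F [ 1.2 -0.3 -2.5] gap 0.622 gf 43.0
shift [0.0002 0.0001 0.0138]
```

View pics/w3.png

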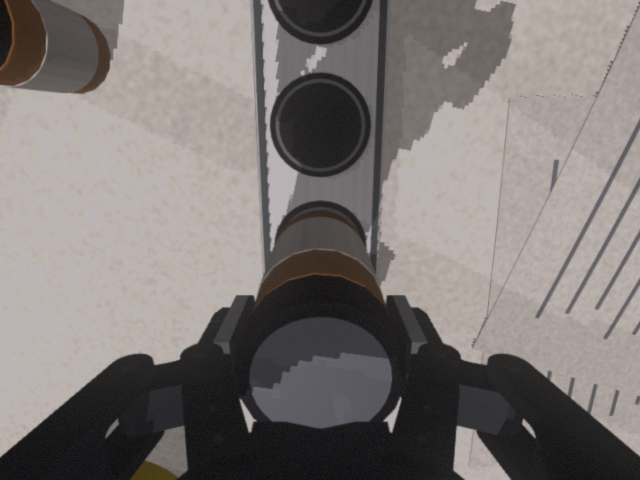

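The jar is upright and in line with the row, with the next pad centred at (320,124). Lower and release.

Emit:
step_arm(commands=[0, 0, 0.004, 0, 0, 0, 0, 0, 0.008, 0, 0, 0, 0, 0, 0.011, 0, 0, 0, 0, 0, 0.013, 0, 0, 0, 0, 0, 0.014, 0, 0, 0, 0, 0, 0.0145, 0, 0, 0, 0, 0, 0.0145, 0, 0, 0, 0, 0, 0.0145, 0, 0, 0, 0, 0, 0.0145, 0, 0, 0, 0, 0, 0.0145, 0, 0, 0])

```text
t: 7.25
tcp_pos: [0.6271, -0.1845, 0.0909]
tool_rot: [0.646, 0.763, 0.0, 0.0]
force: [0.7, 0.1, -2.4]
finger_gap: 0.617
gripper_force: 43.1
```

Emit:
step_arm(commands=[0, 0, 0, 0, 0, 0, 0, 0, 0, 0, 0, 0, 0, 0, 0, 0, 0, 0, 0, 0, 0, 0, 0, 0, 0, 0, 0, 0, 0, 0, 0, 0, 0, 0, 0, 0, 0, 0, -0.012, 0, 0, 0, 0, 0, -0.03, 0, 0, 0, 0, 0, -0.05, 0, 0, 0, 0, 0, -0.07, 0, 0, 0], jaw=100)

```text
t: 8.25
tcp_pos: [0.6271, -0.1846, 0.1623]
tool_rot: [0.646, 0.763, 0.0, 0.0]
force: [0.3, -0.6, 0.0]
finger_gap: 0.997
gripper_force: 0.0
```

Run:
```python
from h import *
to(.4603,-.0924,.15)
```

```text
t 8.25 tcp [ 0.6271 -0.1846  0.1623] a 99.48 F [ 0.3 -0.6  0. ] gap 0.997 gf 0.0
shift [ 0.1184 -0.1493  0.0122]
```

Emit:
step_arm(commands=[0.006, -0.008, -0.01, 0, 0, 0, 0.02, -0.025, -0.01, 0, 0, 0, 0.039, -0.049, -0.01, 0, 0, 0, 0.06, -0.076, 0, 0, 0, 0, 0.08, -0.101, 0, 0, 0, 0, 0.098, -0.124, 0.01, 0, 0, 0, 0.111, -0.14, 0.015, 0, 0, 0, 0.1165, -0.147, 0.015, 0, 0, 0, 0.1184, -0.1493, 0.015, 0, 0, 0, 0.1184, -0.1493, 0.015, 0, 0, 0])

```text
t: 9.25
tcp_pos: [0.4611, -0.0928, 0.1464]
tool_rot: [0.646, 0.763, 0.0, 0.001]
force: [1.1, 0.6, -0.7]
finger_gap: 0.996
gripper_force: 0.0
```

Emit:
step_arm(commands=[0, 0, 0.01, 0, 0, 0, 0, 0, 0.025, 0, 0, 0, 0, 0, 0.043, 0, 0, 0, 0, 0, 0.06, 0, 0, 0, 0, 0, 0.075, 0, 0, 0, 0, 0, 0.086, 0, 0, 0, 0, 0, 0.09, 0, 0, 0, 0, 0, 0.091, 0, 0, 0, 0, 0, 0.091, 0, 0, 0, 0, 0, 0.091, 0, 0, 0])

```text
t: 10.25
tcp_pos: [0.4607, -0.0925, 0.0553]
tool_rot: [0.646, 0.763, 0.0, 0.001]
force: [0.4, 0.4, -1.2]
finger_gap: 0.998
gripper_force: 0.0
```

Emit:
step_arm(commands=[0, 0, 0, 0, 0, 0, 0, 0, 0, 0, 0, 0, 0, 0, 0, 0, 0, 0, 0, 0, 0, 0, 0, 0, 0, 0, 0, 0, 0, 0, 0, 0, 0, 0, 0, 0, 0, 0, 0, 0, 0, 0, 0, 0, 0, 0, 0, 0, 0, 0, 0, 0, 0, 0, 0, 0, 0, 0, 0, 0], jaw=0)

```text
t: 11.25
tcp_pos: [0.4603, -0.0924, 0.0553]
tool_rot: [0.646, 0.763, 0.0, 0.0]
force: [-0.9, 0.2, 5.5]
finger_gap: 0.529
gripper_force: 40.4
```

Run:
```python
from h import *
to(.6147,-.1105,.0702)
s=snap('wrist','w4.png')
```

```text
t 11.25 tcp [ 0.4603 -0.0924  0.0553] a 99.48 F [-0.9  0.2  5.5] gap 0.529 gf 40.4
shift [-0.0433  0.1493 -0.0149]
```

View pics/w4.png

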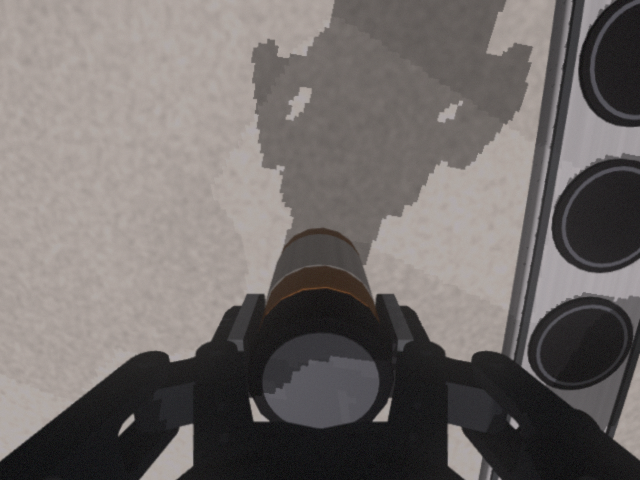

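The 46 mm jar is held centrally at about (320,380).

Emit:
step_arm(commands=[0, 0, -0.01, 0, 0, 0, -0.002, 0.002, -0.026, 0, 0, 0, -0.006, 0.01, -0.042, 0, 0, 0, -0.012, 0.026, -0.054, 0, 0, 0, -0.02, 0.05, -0.06, 0, 0, 0, -0.028, 0.076, -0.06, 0, 0, 0, -0.035, 0.102, -0.06, 0, 0, 0, -0.04, 0.126, -0.06, 0, 0, 0, -0.0425, 0.142, -0.06, 0, 0, 0, -0.0433, 0.1493, -0.06, 0, 0, 0])

```text
t: 12.3
tcp_pos: [0.616, -0.1105, 0.115]
tool_rot: [0.646, 0.763, 0.0, 0.001]
force: [0.3, 0.6, -0.7]
finger_gap: 0.527
gripper_force: 41.1
```

Emit:
step_arm(commands=[0, 0, 0, 0, 0, 0, 0, 0, 0.005, 0, 0, 0, 0, 0, 0.015, 0, 0, 0, 0, 0, 0.025, 0, 0, 0, 0, 0, 0.033, 0, 0, 0, 0, 0, 0.039, 0, 0, 0, 0, 0, 0.043, 0, 0, 0, 0, 0, 0.0445, 0, 0, 0, 0, 0, 0.045, 0, 0, 0, 0, 0, 0.0455, 0, 0, 0])

```text
t: 13.3
tcp_pos: [0.6142, -0.1104, 0.0703]
tool_rot: [0.646, 0.763, -0.0, -0.0]
force: [-3.7, 0.9, 7.8]
finger_gap: 0.53
gripper_force: 41.8
```

Run:
```python
from h import *
to(.6147,-.1105,.0702)
```

```text
t 13.3 tcp [ 0.6142 -0.1104  0.0703] a 99.49 F [-3.7  0.9  7.8] gap 0.53 gf 41.8
shift [-0.0002  0.0005  0.0001]
```

Seated with a light touch. Release, rise, and go to the 38 mm jar.

Emit:
step_arm(commands=[0, 0, 0, 0, 0, 0, 0, 0, 0, 0, 0, 0, 0, 0, 0, 0, 0, 0, 0, 0, 0, 0, 0, 0, 0, 0, 0, 0, 0, 0, 0, 0, 0, 0, 0, 0, 0, 0, -0.012, 0, 0, 0, 0, 0, -0.03, 0, 0, 0, 0, 0, -0.05, 0, 0, 0, 0, 0, -0.07, 0, 0, 0], jaw=100)

```text
t: 14.3
tcp_pos: [0.6147, -0.1105, 0.1408]
tool_rot: [0.646, 0.763, 0.0, 0.0]
force: [-0.4, 0.5, 0.3]
finger_gap: 1.001
gripper_force: 0.0
```

Run:
```python
from h import *
to(.4753,.0965,.036)
```

```text
t 14.3 tcp [ 0.6147 -0.1105  0.1408] a 99.48 F [-0.4  0.5  0.3] gap 1.001 gf 0.0
shift [ 0.2271 -0.1034  0.1047]
```

Emit:
step_arm(commands=[0.01, -0.005, -0.005, 0, 0, 0, 0.034, -0.015, -0.005, 0, 0, 0, 0.07, -0.032, 0, 0, 0, 0, 0.108, -0.049, 0, 0, 0, 0, 0.146, -0.066, 0.005, 0, 0, 0, 0.182, -0.083, 0.01, 0, 0, 0, 0.208, -0.095, 0.015, 0, 0, 0, 0.222, -0.101, 0.015, 0, 0, 0, 0.2271, -0.1034, 0.015, 0, 0, 0, 0.2271, -0.1034, 0.015, 0, 0, 0])

```text
t: 15.3
tcp_pos: [0.4756, 0.0967, 0.1246]
tool_rot: [0.646, 0.763, 0.0, 0.0]
force: [-0.1, -0.4, 0.2]
finger_gap: 1.005
gripper_force: 0.0
```

Emit:
step_arm(commands=[0, 0, 0.01, 0, 0, 0, 0, 0, 0.025, 0, 0, 0, 0, 0, 0.043, 0, 0, 0, 0, 0, 0.06, 0, 0, 0, 0, 0, 0.075, 0, 0, 0, 0, 0, 0.084, 0, 0, 0, 0, 0, 0.088, 0, 0, 0, 0, 0, 0.09, 0, 0, 0, 0, 0, 0.09, 0, 0, 0, 0, 0, 0.09, 0, 0, 0])

```text
t: 16.3
tcp_pos: [0.4757, 0.0965, 0.0348]
tool_rot: [0.646, 0.763, 0.0, 0.0]
force: [-0.6, 0.7, -0.1]
finger_gap: 1.001
gripper_force: 0.0
```

Emit:
step_arm(commands=[0, 0, 0, 0, 0, 0, 0, 0, 0, 0, 0, 0, 0, 0, 0, 0, 0, 0, 0, 0, 0, 0, 0, 0, 0, 0, 0, 0, 0, 0, 0, 0, 0, 0, 0, 0, 0, 0, 0, 0, 0, 0, 0, 0, 0, 0, 0, 0, 0, 0, 0, 0, 0, 0, 0, 0, 0, 0, 0, 0], jaw=0)

```text
t: 17.3
tcp_pos: [0.4753, 0.0966, 0.0347]
tool_rot: [0.646, 0.763, 0.0, 0.0]
force: [-0.7, 0.1, 5.3]
finger_gap: 0.437
gripper_force: 39.8
```

Run:
```python
from h import *
to(.6024,-.0366,.051)
s=snap('wrist','w5.png')
```

```text
t 17.3 tcp [0.4753 0.0966 0.0347] a 99.48 F [-0.7  0.1  5.3] gap 0.437 gf 39.8
shift [-0.1523  0.1034 -0.0163]
```

View pics/w5.png

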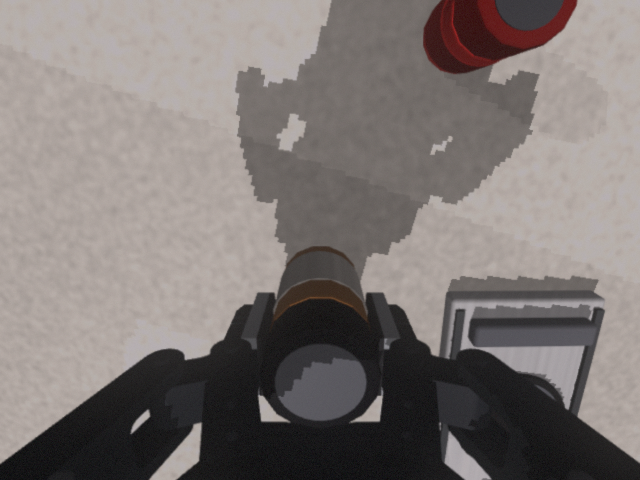

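The 38 mm jar is held centrally at (320,382).

Emit:
step_arm(commands=[0, 0, -0.01, 0, 0, 0, -0.002, 0.002, -0.028, 0, 0, 0, -0.012, 0.009, -0.046, 0, 0, 0, -0.032, 0.022, -0.056, 0, 0, 0, -0.058, 0.04, -0.06, 0, 0, 0, -0.086, 0.059, -0.06, 0, 0, 0, -0.113, 0.077, -0.06, 0, 0, 0, -0.136, 0.092, -0.06, 0, 0, 0, -0.148, 0.1, -0.06, 0, 0, 0, -0.1523, 0.1034, -0.06, 0, 0, 0])

```text
t: 18.35
tcp_pos: [0.6029, -0.0377, 0.0943]
tool_rot: [0.647, 0.763, 0.0, 0.0]
force: [-0.0, 0.6, -1.0]
finger_gap: 0.434
gripper_force: 40.2
```

Emit:
step_arm(commands=[0, 0, 0, 0, 0, 0, 0, 0, 0.005, 0, 0, 0, 0, 0, 0.015, 0, 0, 0, 0, 0, 0.025, 0, 0, 0, 0, 0, 0.033, 0, 0, 0, 0, 0, 0.039, 0, 0, 0, 0, 0, 0.043, 0, 0, 0, 0, 0, 0.0445, 0, 0, 0, 0, 0, 0.045, 0, 0, 0, 0, 0, 0.0452, 0, 0, 0])

```text
t: 19.35
tcp_pos: [0.6019, -0.0365, 0.0497]
tool_rot: [0.646, 0.763, -0.0, -0.0]
force: [-2.0, -0.2, 6.3]
finger_gap: 0.431
gripper_force: 40.7
```

Run:
```python
from h import *
to(.6024,-.0366,.0497)
```

```text
t 19.35 tcp [ 0.6019 -0.0365  0.0497] a 99.48 F [-2.  -0.2  6.3] gap 0.431 gf 40.7
shift [-0.0001  0.0005  0.    ]
```

Emit:
step_arm(commands=[0, 0, 0, 0, 0, 0, 0, 0, 0, 0, 0, 0, 0, 0, 0, 0, 0, 0, 0, 0, 0, 0, 0, 0, 0, 0, 0, 0, 0, 0, 0, 0, 0, 0, 0, 0, 0, 0, -0.012, 0, 0, 0, 0, 0, -0.03, 0, 0, 0, 0, 0, -0.05, 0, 0, 0, 0, 0, -0.07, 0, 0, 0], jaw=100)

```text
t: 20.35
tcp_pos: [0.6023, -0.0367, 0.1206]
tool_rot: [0.646, 0.763, 0.0, 0.0]
force: [-1.3, -0.4, -0.0]
finger_gap: 1.001
gripper_force: 0.0
```

Run:
```python
from h import *
to(.4707,.276,.022)
```

```text
t 20.35 tcp [ 0.6023 -0.0367  0.1206] a 99.48 F [-1.3 -0.4 -0. ] gap 1.001 gf 0.0
shift [ 0.3301 -0.0784  0.0985]
```

Emit:
step_arm(commands=[0.012, -0.003, -0.008, 0, 0, 0, 0.046, -0.011, -0.01, 0, 0, 0, 0.09, -0.021, -0.01, 0, 0, 0, 0.136, -0.032, -0.01, 0, 0, 0, 0.182, -0.043, -0.01, 0, 0, 0, 0.228, -0.054, -0.005, 0, 0, 0, 0.272, -0.064, 0, 0, 0, 0, 0.306, -0.072, 0.005, 0, 0, 0, 0.324, -0.077, 0.01, 0, 0, 0, 0.3301, -0.0784, 0.01, 0, 0, 0])

```text
t: 21.35
tcp_pos: [0.4678, 0.278, 0.1086]
tool_rot: [0.645, 0.764, -0.001, -0.001]
force: [0.6, -1.1, -0.3]
finger_gap: 1.005
gripper_force: 0.0
```

Emit:
step_arm(commands=[0, 0, 0.005, 0, 0, 0, 0, 0, 0.015, 0, 0, 0, 0, 0, 0.025, 0, 0, 0, 0, 0, 0.025, 0, 0, 0, 0, 0, 0.025, 0, 0, 0, 0, 0, 0.025, 0, 0, 0, 0, 0, 0.025, 0, 0, 0, 0, 0, 0.025, 0, 0, 0, 0, 0, 0.025, 0, 0, 0, 0, 0, 0.025, 0, 0, 0])

```text
t: 22.35
tcp_pos: [0.4706, 0.2761, 0.0843]
tool_rot: [0.646, 0.763, 0.0, 0.0]
force: [0.5, -0.0, -0.5]
finger_gap: 1.002
gripper_force: 0.0
```

Run:
```python
from h import *
st(); snap('wrist','w6.png')
```

```text
t 22.35 tcp [0.4706 0.2761 0.0843] a 99.48 F [ 0.5 -0.  -0.5] gap 1.002 gf 0.0
```

View pics/w6.png

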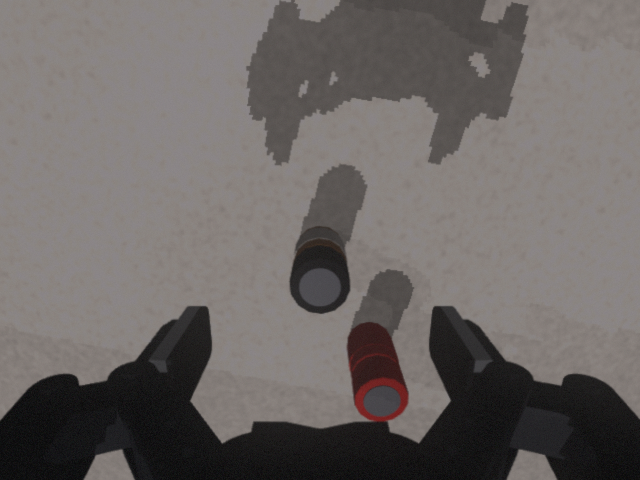

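The 30 mm cap is at (320,286) and the red decoy cap at (381,402).

Run:
```python
from h import *
q,R=st(); s=load('w6.png')
for uv in((320,286),(381,402)):
    p=wpt(s,q,R,*uv,.06); print(p,R.T@(p-q['tcp_pos']))
```

```text
t 22.4 tcp [0.4706 0.2761 0.0842] a 99.49 F [ 0.3  0.4 -0.2] gap 1.003 gf 0.0
[0.47108591 0.27616986 0.06      ] [3.40518700e-06 4.63469232e-04 2.42441535e-02]
[0.51478343 0.21436349 0.06      ] [-0.06815965  0.03337697  0.02425042]
```

Emit:
step_arm(commands=[0, 0, 0.008, 0, 0, 0, 0, 0, 0.018, 0, 0, 0, 0, 0, 0.03, 0, 0, 0, 0, 0, 0.042, 0, 0, 0, 0, 0, 0.052, 0, 0, 0, 0, 0, 0.058, 0, 0, 0, 0, 0, 0.061, 0, 0, 0, 0, 0, 0.062, 0, 0, 0, 0, 0, 0.062, 0, 0, 0, 0, 0, 0.062, 0, 0, 0])

```text
t: 23.4
tcp_pos: [0.4709, 0.2761, 0.0225]
tool_rot: [0.646, 0.763, 0.0, 0.0]
force: [0.8, 0.1, 0.4]
finger_gap: 1.001
gripper_force: 0.0
```

Emit:
step_arm(commands=[0, 0, 0, 0, 0, 0, 0, 0, 0, 0, 0, 0, 0, 0, 0, 0, 0, 0, 0, 0, 0, 0, 0, 0, 0, 0, 0, 0, 0, 0, 0, 0, 0, 0, 0, 0, 0, 0, 0, 0, 0, 0, 0, 0, 0, 0, 0, 0, 0, 0, 0, 0, 0, 0, 0, 0, 0, 0, 0, 0], jaw=0)

```text
t: 24.4
tcp_pos: [0.4707, 0.2761, 0.0223]
tool_rot: [0.646, 0.763, 0.0, 0.0]
force: [-1.3, 0.5, 5.4]
finger_gap: 0.339
gripper_force: 39.5
```

Run:
```python
from h import *
to(.5902,.0373,.037)
```

```text
t 24.4 tcp [0.4707 0.2761 0.0223] a 99.48 F [-1.3  0.5  5.4] gap 0.339 gf 39.5
shift [-0.2552  0.0786 -0.0146]
```

Emit:
step_arm(commands=[0, 0, -0.01, 0, 0, 0, 0, 0, -0.03, 0, 0, 0, 0, 0, -0.055, 0, 0, 0, -0.004, 0.001, -0.075, 0, 0, 0, -0.016, 0.005, -0.087, 0, 0, 0, -0.036, 0.011, -0.09, 0, 0, 0, -0.062, 0.019, -0.09, 0, 0, 0, -0.09, 0.028, -0.09, 0, 0, 0, -0.118, 0.036, -0.09, 0, 0, 0, -0.146, 0.045, -0.09, 0, 0, 0])

```text
t: 25.4
tcp_pos: [0.5391, 0.1376, 0.1118]
tool_rot: [0.646, 0.763, -0.0, -0.0]
force: [-0.8, 0.2, -0.8]
finger_gap: 0.339
gripper_force: 39.5
```

Emit:
step_arm(commands=[-0.028, 0.0086, 0, 0, 0, 0, -0.055, 0.0169, 0, 0, 0, 0, -0.078, 0.024, 0, 0, 0, 0, -0.095, 0.0292, 0, 0, 0, 0, -0.105, 0.0323, 0.006, 0, 0, 0, -0.1092, 0.0336, 0.018, 0, 0, 0, -0.1092, 0.0336, 0.034, 0, 0, 0, -0.1092, 0.0336, 0.048, 0, 0, 0, -0.1092, 0.0336, 0.058, 0, 0, 0, -0.1092, 0.0336, 0.062, 0, 0, 0])

```text
t: 26.4
tcp_pos: [0.5888, 0.038, 0.0483]
tool_rot: [0.646, 0.763, -0.001, -0.001]
force: [-0.7, 0.8, -1.1]
finger_gap: 0.344
gripper_force: 39.5
```

Emit:
step_arm(commands=[0, 0, 0, 0, 0, 0, 0, 0, 0.003, 0, 0, 0, 0, 0, 0.006, 0, 0, 0, 0, 0, 0.009, 0, 0, 0, 0, 0, 0.011, 0, 0, 0, 0, 0, 0.012, 0, 0, 0, 0, 0, 0.0128, 0, 0, 0, 0, 0, 0.0132, 0, 0, 0, 0, 0, 0.0132, 0, 0, 0, 0, 0, 0.0132, 0, 0, 0])

```text
t: 27.4
tcp_pos: [0.5902, 0.0372, 0.0374]
tool_rot: [0.646, 0.763, 0.0, 0.0]
force: [-0.9, 0.2, 5.2]
finger_gap: 0.341
gripper_force: 39.8
```

Run:
```python
from h import *
to(.5902,.0373,.0373)
```

```text
t 27.4 tcp [0.5902 0.0372 0.0374] a 99.48 F [-0.9  0.2  5.2] gap 0.341 gf 39.8
shift [0.0001 0.     0.0001]
```

Emit:
step_arm(commands=[0, 0, 0, 0, 0, 0, 0, 0, 0, 0, 0, 0, 0, 0, 0, 0, 0, 0, 0, 0, 0, 0, 0, 0, 0, 0, 0, 0, 0, 0, 0, 0, 0, 0, 0, 0, 0, 0, -0.012, 0, 0, 0, 0, 0, -0.03, 0, 0, 0, 0, 0, -0.05, 0, 0, 0, 0, 0, -0.07, 0, 0, 0], jaw=100)

```text
t: 28.4
tcp_pos: [0.5902, 0.0372, 0.1084]
tool_rot: [0.646, 0.763, 0.0, 0.0]
force: [-0.1, 0.2, -0.4]
finger_gap: 0.999
gripper_force: 0.0
```

Emit:
step_arm(commands=[0, 0, -0.03, 0, 0, 0, 0, 0, -0.07, 0, 0, 0, 0, 0, -0.11, 0, 0, 0, 0.02, -0.03, -0.13, 0, 0, 0, 0.05, -0.06, -0.13, 0, 0, 0, 0.09, -0.09, -0.13, 0, 0, 0, 0.13, -0.11, -0.13, 0, 0, 0, 0.16, -0.125, -0.13, 0, 0, 0, 0.18, -0.13, -0.13, 0, 0, 0, 0.18, -0.13, -0.13, 0, 0, 0])

```text
t: 29.4
tcp_pos: [0.4305, 0.1952, 0.2378]
tool_rot: [0.645, 0.764, 0.0, -0.0]
force: [0.4, 0.0, 0.5]
finger_gap: 1.003
gripper_force: 0.0
```

Run:
```python
from h import *
t=snap('top','top2.png')['pixels']; s=snap('side','side2.png')['pixels']
a=cv2.resize(t[160:300,180:450],(800,415)); b=cv2.resize(s[130:290,250:500],(290,185))
cv2.imwrite('pics/fin.png',np.vstack([a,cv2.copyMakeBorder(b,0,0,0,510,cv2.BORDER_CONSTANT)]))
```

```text
(no output)
```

View pics/fin.png

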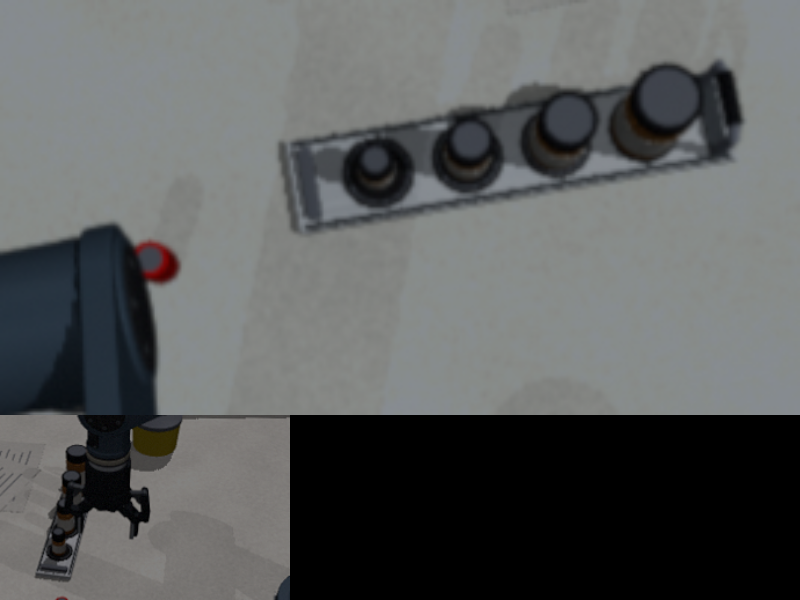

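The final view shows all four jars upright on their pads, with caps at (376,160), (471,139), (567,120) and (667,97) and the largest next to the handle. I'll check the centring and hand in.

Run:
```python
from h import *
s=load('top2.png'); ok=True
for (u,v),h,p in(((376,160),.075,(.5902,.0373)),((471,139),.095,(.6024,-.0366)),((567,120),.115,(.6147,-.1105)),((667,97),.135,(.627,-.1845))):
    e=onz(s,u/2.963+179.7,v/2.963+159.7,h)[:2]-p; print(e.round(4)); ok&=np.hypot(*e)<.006
if ok: print(manip.sign_off())
```

```text
[-0.0001 -0.    ]
[ 0.0003 -0.0001]
[-0.0013  0.0012]
[-0.0003  0.0017]
the job is handed in; nothing more can be done
None
```

All four amber jars are standing upright and free on the rail, largest next to the handle down to smallest farthest away, each within about 2 mm of its pad centre; the rack of tubes was not approached, and the job was handed in at about 30 s.

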